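# Slide the filter cassette home under the leaf spring of a nail-dust extractor

## Robot

A 6-joint arm with a two-finger parallel gripper is mounted at the origin on the work surface. World frame = base frame: x ahead of the robot, y to its left, z up, the work surface at z = 0. Lengths are in mm, angles in rad, forces in N, time in s.
With the tool pointing down it reaches from about 350 to 775 mm from the base axis. Payload 7.3 kg.
Tool frame: the origin (TCP) lies at the very end of the fingers, on their centre line; the grasp point (between the pads) lies 19 mm behind it (bot.grip_point_offset is the distance from the TCP to the grasp point, in mm); z points along the fingers, y is the line along which they close (so a half turn about z gives the same grasp; the last joint's range is limited). The gripper opens to 92 mm and grips with 3 to 60 N. Pads are 19 mm wide; open, the fingers measure 130 mm over their backs; the gripper's body (75 mm by 190 mm) begins 47 mm behind the grasp point.
Start: joints at [-1.421, 0.342, 1.524, -0, 1.275, -0.146], TCP at [153.063, -502.212, 226.741] pointing down, gripper open.
Joint ranges: [-2.53, 2.53], [-0.77, 2.02], [0.04, 2.7], [-1, 4.14], [0.28, 2.66], [-3.11, 3.11]. Speed limits (rad/s): [2.57, 2.57, 3.14, 3.14, 3.14, 3.14].

## Interface

Orientations are given as [roll, pitch, yaw] about the fixed x, y, z axes, in that order (R = Rz(yaw) Ry(pitch) Rx(roll)).
In Python, from plant import bot gives the robot as it stands. The module is installed in compiled form; this text tells all that it offers.
- The arm moves only by the shell command python3 -m jog 'ROWS' [OPENING]. ROWS is JSON, a list of rows, each a list of 6 numbers: the shift along the tool's x, y, z in mm, then the turn, a rotation vector about the tool's x, y, z in rad. In form: [[dx, dy, dz, rx, ry, rz], ...]. A call has 1 to 12 rows; each row shifts and turns the commanded pose from where the row before left it, along the tool's axes as they then stand; what a row does not reach is not made up. A row lasts 1/10 s, in which the tool goes at most 50 mm and 8.59 degrees, less where a joint would pass 70% of its speed; a pose out of reach is approached as far as the arm can. A call with a gripper value outside its range is refused whole. OPENING is the opening in per cent of the stroke, from 0 (shut) to 100 (fully open), set as the call begins (- or left out, the last holds). The fingers move at their own pace and stop on an object; the grip force is fixed at half the most. Time passes only in rows, so rows that do not move let the fingers close. It gives the time, the measured TCP pose, the force, the opening and the grip force at its end, in the units of the state.
- bot.get_obs(): the state, without advancing time (a new reading comes with each control period).
- bot.capture(name): name is "side" or "top"; returns the picture (480x640x3 uint8, red, green, blue); there is no depth.
- bot.camera_model(name): a dict with "fx", "fy", "cx", "cy" (pixels), "position" and "orientation" of the camera in the world. Camera axes: x right, y down, z forward; pixel columns grow to the right and rows downward; lengths in mm; the calibration is good to about 2 mm. A picture is of the moment at which its call begins. camera_model takes no time and is no camera call.
- bot.close_job(): hands the job in; it is judged then, once.
Trained networks look in the newest picture that a camera, given by its name, has taken for a name from the list of things; names that differ only in an ending like _2 or _b are one class to them, and where a whole thing is asked for, a point or a joint stands for the part that bears it (a point fixed in the world has none). Each returns a list of dicts, best first, with "p" (0 to 1); they miss things now and then, are a little off and sometimes report something else, mostly with a low value. They report only what shows in the picture. A call takes as long as a camera call. They do not tell look-alikes from the thing itself.
- bot.outline_of(target, camera): "mask" (480x640 bool, what is visible of it) and "pixel" ([column, row] in pixels, amid what is visible of it).
The state is a dict: "time": time; "joint_positions": joint angles; "dq": joint speeds; "tau": joint torques, N m; "tool_pos": TCP position; "tcp_rot": TCP orientation; "contact_force": force on the tool from outside, world axes, zero at the start; "moment": the same for the moment, N m; "grip_width": finger opening in mm; "finger_force": force on a finger pad.
Only numpy, scipy, OpenCV 4.12 (cv2) and the standard library are available. Lean on these libraries where they do the work, as an engineer would, in place of code of your own. Each camera call takes 0.05 s, during which the arm holds its last target. There are 200 camera calls.

## Task

The grey filter cassette of the white nail-dust extractor lies loose in its bay, held too high by a black sprung bed to go in. With your fingertips on the cassette just behind its wedge, press it down hard and keep pressing while you push it forward under the cross bar and the leaf spring until it is fully home against the end stop, then take your hand away. Only press and push: never lift or tip the cassette, and leave the polish bottle, the buffer block and the purple bottle where they are.

Things in the scene. Friction and masses are not known exactly. Their poses are not given: they have to be found in the camera images.
- station: White plastic nail-dust extractor fixed to the desk, 310 x 134 mm. Origin at desk level on the bay's middle line; +x is the sliding direction, towards the 80 mm high fan housing; z up. It spans x -140 to 170. The bay is a channel 100 mm wide, open from above up to the bar; its side walls' tops are at z 50. Cross bar: x 50 to 58, z 51 to 63. End stop (housing face): x 105.
- cassette: Loose grey filter cassette, slab 150 x 96 x 8 mm, 0.13 to 0.25 kg, lying in the bay. Origin: centre of underside; x towards the stop. At rest its underside is at station z 47, its top at 55, 4 mm too high for the bar. On top a finger wedge 80 mm wide: upright rear face 10 mm high at x -20, sloping down forwards to x +10; behind it the top is flat and free to x -75. Home: origin at station x 30.
- push (a point): Foot of the wedge's upright rear face, middle, at the level of the cassette's flat top (cassette x -20, y 0, z 8 mm). Fingertips press down right behind it and push forward against the face. At home it is at station x 10; the wedge stays 10 mm short of the bar.
- nose (a point): Middle of the cassette's front top edge (cassette x 75, y 0, z 8 mm). It starts 8 to 25 mm short of the bar.
- bar_edge (a point): Middle of the lower front edge of the cross bar (station x 50, y 0, z 51 mm): the nose must pass below it.
- stop (a point): Point on the end stop's face (station x 105, y 0, z 51 mm); 55 mm beyond bar_edge.
- bed (a joint): How far the sprung bed under the cassette is pressed down, m: 0 at rest, 0.009 at its bottom stop. It needs 5 N to start and 1.1 N more per mm (15 N at the bottom) and stays level. More than 0.004 lets the cassette pass below the bar; 0.006 to 0.008 is comfortable. Once home and released the bed lifts the cassette against the bar, at about 0.004.
- leaf (a joint): Deflection of the leaf spring, rad: 0 at rest, grows as the cassette slides below it and lifts it. A steel strip 40 x 52 mm that starts just beyond the bar and slopes down towards the stop; its free end is at about station x 97 and presses on the cassette with some 2 to 6 N, so the slide gets stiffer over the last 30 mm.
- polish: Small nail polish bottle, 32 mm wide, 72 mm high, standing beside the extractor; origin at its foot. Leave alone.
- buffer: Pale buffer block 95 x 26 x 26 mm lying beside the extractor; origin at the centre of its underside. Leave alone.
- pump: Purple bottle, 56 mm wide, 140 mm high, standing near the fan housing; origin at its foot. Leave alone.
There are look-alikes about, which are no part of the job. Several things have the shape of the cassette; the one meant has the colours described above.

How it is judged:
By the outcome, as a careful person would: the job done as asked, in the order asked, and still so for the second after the job is handed in, with the robot touching nothing.
It also fails if it takes over 40 s, if anything falls off the work surface, if the arm or the gripper's body presses on something with over 40 N, if the wrist force passes 120 N, or if a joint passes its speed limit or range.

## Working session

There is one attempt and no reset: what is moved stays moved. The work goes in short steps, Python scripts to look and compute and a shell command to move; the robot and the scene stay as the last step left them, time stands still between calls to the robot, and variables do not carry over. Pictures are saved under pics/ and viewed, at most 10 in all, crops included, and the job is handed in when it is done.

```bash
mkdir -p pics; python3 - <<'E'
from plant import bot
import cv2,numpy as np
for c in("top","side"):
    im=bot.capture(c);cv2.imwrite(f"pics/{c}0.png",im[:,:,::-1])
    m=bot.camera_model(c);print(c,{k:np.round(v,4).tolist() for k,v in m.items()})
    for t in("station","cassette","push","bed","leaf","polish","buffer","pump"):
        print(t,[(round(d["p"],2),np.round(d["pixel"]).tolist(),int(d["mask"].sum())) for d in bot.outline_of(t,c)])
o=bot.get_obs();print({k:np.round(v,3).tolist() for k,v in o.items()})
E
```

```text
top {'fx': 601.4546, 'fy': 601.4546, 'cx': 317.7101, 'cy': 240.2717, 'position': [447.6783, 74.2076, 1231.9664], 'orientation': [-3.0154, 0.0152, -1.574]}
station [(0.62, [303.0, 201.0], 7411)]
cassette [(0.86, [198.0, 343.0], 3642), (0.85, [329.0, 247.0], 3673), (0.61, [448.0, 229.0], 3575), (0.55, [299.0, 196.0], 419)]
push [(0.91, [447.0, 227.0], 3364), (0.85, [199.0, 347.0], 3516), (0.83, [327.0, 244.0], 3742), (0.64, [318.0, 208.0], 1560), (0.42, [300.0, 198.0], 404)]
bed [(0.76, [314.0, 211.0], 1446), (0.58, [302.0, 200.0], 7002)]
leaf [(0.7, [298.0, 194.0], 392)]
polish [(0.69, [256.0, 245.0], 231)]
buffer [(0.89, [366.0, 186.0], 645)]
pump [(0.59, [233.0, 212.0], 819)]
side {'fx': 613.9168, 'fy': 613.9168, 'cx': 317.0007, 'cy': 239.1862, 'position': [409.5455, 937.2281, 832.9813], 'orientation': [-2.2884, 0.0179, -2.9755]}
station [(0.56, [265.0, 265.0], 7261), (0.45, [310.0, 250.0], 2901)]
cassette [(0.93, [308.0, 244.0], 2890), (0.72, [313.0, 189.0], 1856), (0.67, [398.0, 388.0], 4893)]
push [(0.91, [309.0, 248.0], 2870), (0.66, [311.0, 189.0], 1850), (0.59, [397.0, 386.0], 4941)]
bed [(0.58, [270.0, 251.0], 806)]
leaf [(0.62, [252.0, 259.0], 426)]
polish [(0.72, [288.0, 309.0], 468), (0.45, [260.0, 268.0], 7528)]
buffer [(0.77, [253.0, 226.0], 701)]
pump [(0.7, [243.0, 313.0], 1904)]
{'time': 0.9, 'joint_positions': [-1.421, 0.342, 1.524, -0.0, 1.275, -0.146], 'dq': [-0.002, 0.001, -0.001, -0.001, 0.0, 0.0], 'tau': [0.0, -43.112, -24.448, 0.072, 0.048, 0.0], 'tool_pos': [153.04, -502.217, 226.759], 'tcp_rot': [3.141, 0.0, 0.296], 'contact_force': [-0.079, -0.682, 0.043], 'moment': [-0.015, -0.022, -0.005], 'finger_force': 0.0, 'grip_width': 92.022}
```

View pics/top0.png

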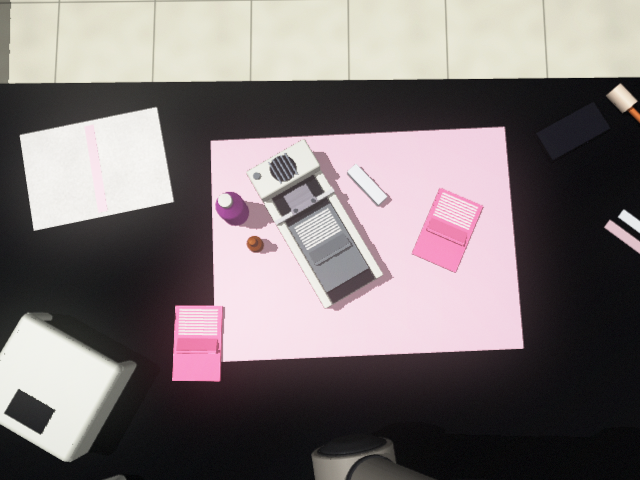

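View pics/side0.png

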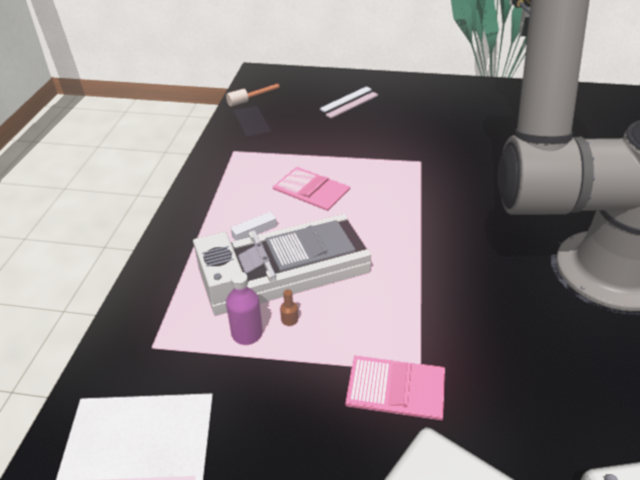

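The top view shows the grey cassette at about (329,247) with the bar near (305,215) and the fan housing at the upper left. The other two cassettes, at (198,343) and (448,229), are pink look-alikes.

```bash
cat > h.py <<'E'
from plant import bot
import cv2,numpy as np
from scipy.spatial.transform import Rotation as R
def cam(c):
    m=bot.camera_model(c);return m,R.from_euler('xyz',m['orientation']).as_matrix(),np.array(m['position'])
def unproj(c,px,z):
    m,Q,p=cam(c);px=np.atleast_2d(px).astype(float)
    d=np.c_[(px[:,0]-m['cx'])/m['fx'],(px[:,1]-m['cy'])/m['fy'],np.ones(len(px))]@Q.T
    return p+d*((z-p[2])/d[:,2])[:,None]
def proj(c,P):
    m,Q,p=cam(c);q=(np.atleast_2d(P)-p)@Q
    return np.c_[m['fx']*q[:,0]/q[:,2]+m['cx'],m['fy']*q[:,1]/q[:,2]+m['cy']]
E
python3 - <<'E'
from h import *
for c,near in(("top",(329,247)),("side",(308,244))):
    im=bot.capture(c)
    for t,nr,z in(("cassette",near,55),("station",(303,201) if c=="top" else (265,265),50)):
        ds=bot.outline_of(t,c)
        if not ds: continue
        d=min(ds,key=lambda d:np.hypot(*(np.array(d["pixel"])-nr)))
        cs=max(cv2.findContours(d["mask"].astype(np.uint8),0,1)[0],key=cv2.contourArea)[:,0]
        w=unproj(c,cs,z)[:,:2].astype(np.float32)
        r=cv2.minAreaRect(w);print(c,t,d["pixel"],r,np.round(cv2.boxPoints(r)).tolist())
# rectified metric view at z=50, 0.5mm... around station
q=[(260,130),(400,130),(400,315),(260,315)]
im=bot.capture("top")[130:315,255:400,::-1]
a=cv2.resize(im,None,fx=3.2,fy=3.2,interpolation=cv2.INTER_CUBIC)
im=bot.capture("side")[200:340,180:390,::-1]
b=cv2.resize(im,None,fx=3.5,fy=3.5,interpolation=cv2.INTER_CUBIC)
cv2.imwrite("pics/ct.png",a);cv2.imwrite("pics/cs.png",b);print(a.shape,b.shape)
E
```

```text
top cassette [328.1, 249.2] ((583.153076171875, 71.89541625976562), (151.8691864013672, 100.744873046875), 29.317501068115234) [[492.0, 79.0], [542.0, -9.0], [674.0, 65.0], [625.0, 153.0]]
top station [302.2, 198.4] ((633.3471069335938, 100.41853332519531), (319.566650390625, 137.69754028320312), 29.4277400970459) [[460.0, 82.0], [528.0, -38.0], [806.0, 119.0], [739.0, 239.0]]
side cassette [307.0, 244.4] ((581.6689453125, 77.6728515625), (154.16957092285156, 105.48054504394531), 29.29913902282715) [[489.0, 86.0], [540.0, -6.0], [675.0, 69.0], [623.0, 161.0]]
side station [261.6, 264.0] ((629.002685546875, 106.61343383789062), (313.7135925292969, 214.2804412841797), 29.572771072387695) [[440.0, 122.0], [545.0, -64.0], [818.0, 91.0], [713.0, 277.0]]
(592, 464, 3) (490, 735, 3)
```

View pics/ct.png

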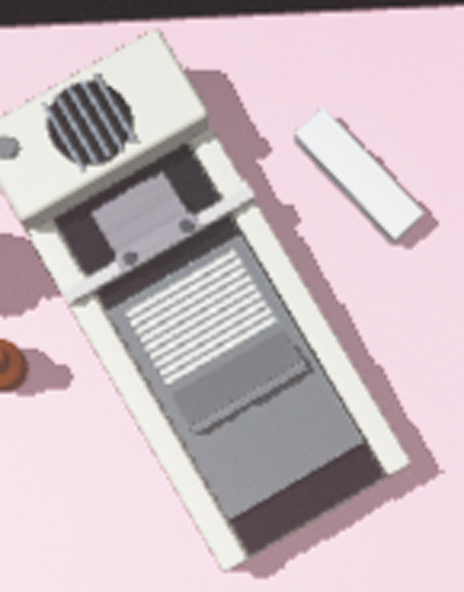

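View pics/cs.png

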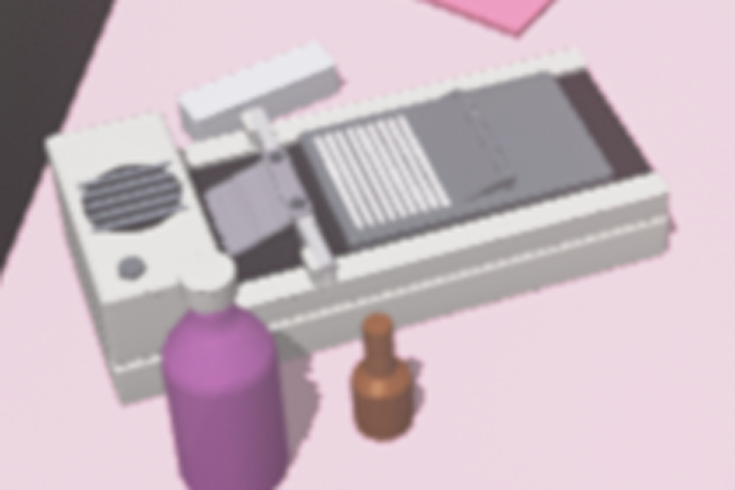

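The crops confirm the cassette's yaw of about 29.4°, with +x pointing to the upper left in the top picture. The nose sits just short of the bar, and the wedge's rear face is at about crop (250,395).

```bash
python3 - <<'E'
from h import *
f=lambda x,y:(x/3.2+255,y/3.2+130)
g=lambda x,y:(x/3.5+180,y/3.5+200)
th=np.radians(29.35);ex=np.array([np.cos(th),np.sin(th)]);ey=np.array([-ex[1],ex[0]])
c0=np.array([583,73])
def sh(n,c,px,z):
    w=unproj(c,px,z)[0,:2];print(n,np.round(w,1),"cass-rel x,y",np.round([(w-c0)@ex,(w-c0)@ey],1))
sh("rearL t","top",f(224,570),50);sh("rearR t","top",f(408,464),50)
sh("wall rear far s","side",g(583,50),50);sh("rear near s","side",g(668,183),50)
sh("barL t","top",f(75,305),63);sh("barR t","top",f(253,202),63)
sh("wedge foot L","top",f(195,432),55);sh("wedge foot R","top",f(310,368),55)
sh("wedge foot far s","side",g(452,92),65);sh("wedge top near s","side",g(516,178),65)
sh("cass rearL","top",f(229,518),55);sh("rearR","top",f(364,443),55);sh("cass fL","top",f(105,308),55);sh("fR","top",f(240,233),55)
sh("cass rear near s","side",g(615,175),55);sh("rear far s","side",g(545,73),55)
sh("housing top L","top",f(22,222),80);sh("housing top R","top",f(208,108),80)
sh("pump top","top",(226,200),140);sh("polish top","top",(253,241),72)
E
```

```text
rearL t [464.1  77.9] cass-rel x,y [-101.3   62.6]
rearR t [528.3 -35.3] cass-rel x,y [-100.8  -67.6]
wall rear far s [525.  -29.9] cass-rel x,y [-101.   -61.2]
rear near s [464.8  77. ] cass-rel x,y [-101.1   61.5]
barL t [626.1 168.7] cass-rel x,y [84.5 62.3]
barR t [689.9  58.8] cass-rel x,y [ 86.2 -64.7]
wedge foot L [548.2  95.3] cass-rel x,y [-19.4  36.5]
wedge foot R [587.3  24.4] cass-rel x,y [-20.1 -44.5]
wedge foot far s [590.1  36.1] cass-rel x,y [-11.9 -35.6]
wedge top near s [543.9 101.4] cass-rel x,y [-20.1  43.9]
cass rearL [495.5  74.7] cass-rel x,y [-75.5  44.3]
rearR [541.   -8.2] cass-rel x,y [-76.4 -50.2]
cass fL [625.4 150.7] cass-rel x,y [75. 47.]
fR [672.   66.9] cass-rel x,y [ 74.6 -48.9]
cass rear near s [493.3  80.3] cass-rel x,y [-74.6  50.4]
rear far s [5.429e+02 1.000e-01] cass-rel x,y [-70.7 -43.9]
housing top L [674.9 199.9] cass-rel x,y [142.3  65.6]
housing top R [745.3  86.3] cass-rel x,y [147.9 -68. ]
pump top [662.3 259.8] cass-rel x,y [160.7 124. ]
polish top [594.1 217.4] cass-rel x,y [ 80.5 120.4]
```

```bash
python3 -m jog '[[20,-15,0,0,0,0],[30,-23,0,0,0,0],[35,-27,0,0,0,0],[35,-27,0,0,0,0],[35,-27,0,0,0,0],[35,-27,0,0,0,0],[35,-27,0,0,0,0],[35,-27,0,0,0,0],[35,-27,0,0,0,0],[35,-27,0,0,0,0],[35,-27,0,0,0,0],[35,-27,0,0,0,0]]' 0
```

```text
time: 2.5
tool_pos: [446.8, -89.3, 227.0]
tcp_rot: [3.141, -0.001, 0.296]
contact_force: [0.6, -0.6, 0.2]
grip_width: 1.7
finger_force: 0.0
```

```bash
python3 -m jog '[[29,-21.5,0,0,0,0],[29,-21.5,0,0,0,0],[29,-21.5,0,0,0,0],[29,-21.5,0,0,0,0],[29,-21.5,0,0,0,0],[0,0,0,0,0,-0.1075],[0,0,0,0,0,-0.1075],[0,0,40,0,0,0],[0,0,40,0,0,0],[0,0,40,0,0,0],[0,0,25,0,0,0],[0,0,0,0,0,0]]' 0
python3 - <<'E'
from h import *
im=bot.capture("side")[160:310,200:400,::-1]
cv2.imwrite("pics/n1.png",cv2.resize(im,None,fx=4,fy=4,interpolation=cv2.INTER_CUBIC))
E
```

```text
time: 3.7
tool_pos: [550.7, 54.2, 78.2]
tcp_rot: [-3.138, 0.007, 0.511]
contact_force: [-0.2, -0.3, -0.4]
grip_width: 0.5
finger_force: 0.0
```

View pics/n1.png

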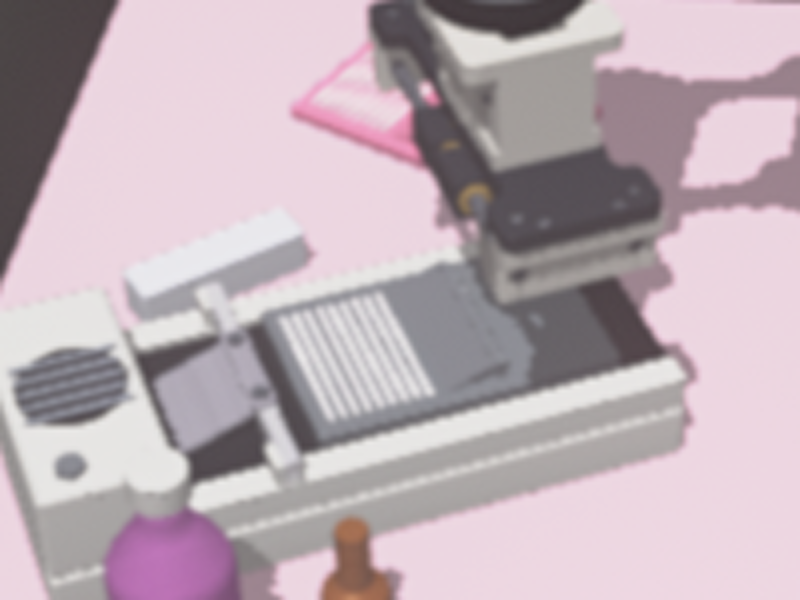

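The tip is straight above the flat part, a few mm behind the wedge face at crop (510,370). I'll move down gently and press.

```bash
python3 -m jog '[[5,0,10,0,0,0],[0,0,8,0,0,0],[0,0,3,0,0,0],[0,0,2,0,0,0],[0,0,1,0,0,0],[0,0,0,0,0,0]]' 0
```

```text
time: 4.35
tool_pos: [559.1, 56.7, 59.3]
tcp_rot: [3.14, -0.004, 0.511]
contact_force: [1.1, 1.1, 7.3]
grip_width: 0.5
finger_force: 3.7
```

```bash
python3 - <<'E'
from h import *
im=bot.capture("side")[190:290,250:350,::-1]
cv2.imwrite("pics/n2.png",cv2.resize(im,None,fx=6,fy=6,interpolation=cv2.INTER_CUBIC))
o=bot.get_obs();print({k:np.round(o[k],2).tolist() for k in("time","tool_pos","tcp_rot","contact_force","moment")})
E
```

```text
{'time': 4.4, 'tool_pos': [559.15, 56.64, 59.4], 'tcp_rot': [3.14, -0.0, 0.51], 'contact_force': [0.36, 0.87, 7.82], 'moment': [0.19, -0.26, 0.0]}
```

View pics/n2.png

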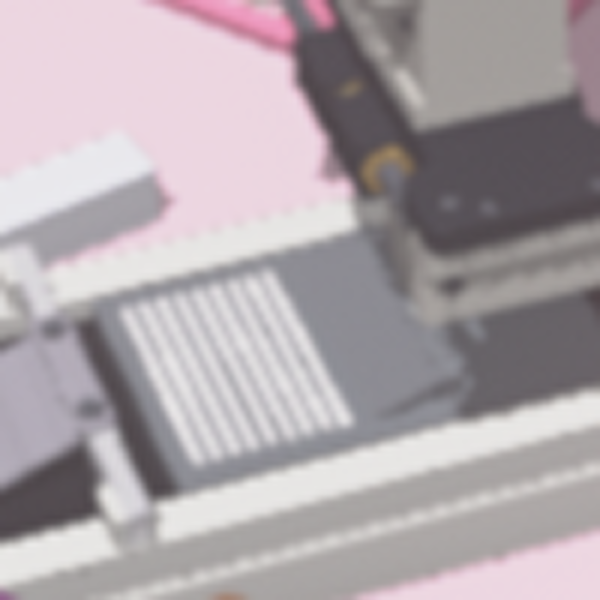

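The tip seems to rest on the wedge's edge (z 59 instead of 55). I'll back off upwards and land further back.

```bash
python3 -m jog '[[0,0,-10,0,0,0],[0,0,-6,0,0,0],[-8,0,0,0,0,0],[0,0,0,0,0,0],[0,0,0,0,0,0]]' 0; python3 -m jog '[[0,0,6,0,0,0],[0,0,4,0,0,0],[0,0,0,0,0,0],[0,0,0,0,0,0]]' 0;python3 -m jog '[[0,0,4,0,0,0],[0,0,0,0,0,0],[0,0,0,0,0,0]]' 0;
```

```text
time: 4.9
tool_pos: [549.9, 52.5, 73.4]
tcp_rot: [-3.141, 0.001, 0.51]
contact_force: [-0.4, -0.3, -0.0]
grip_width: 0.8
finger_force: 0.0
time: 5.3
tool_pos: [550.5, 52.7, 63.3]
tcp_rot: [-3.141, 0.001, 0.511]
contact_force: [-0.2, -0.1, -0.3]
grip_width: 0.2
finger_force: 0.0
time: 5.6
tool_pos: [550.6, 52.7, 59.6]
tcp_rot: [-3.142, 0.0, 0.511]
contact_force: [-0.3, -0.5, 0.4]
grip_width: 0.5
finger_force: 0.0
```

```bash
python3 -m jog '[[0,0,3,0,0,0],[0,0,0,0,0,0],[0,0,0,0,0,0]]' 0; python3 -m jog '[[0,0,2,0,0,0],[0,0,0,0,0,0],[0,0,0,0,0,0]]' 0;python3 -m jog '[[0,0,2,0,0,0],[0,0,0,0,0,0],[0,0,0,0,0,0]]' 0;
```

```text
time: 5.9
tool_pos: [550.6, 52.6, 56.6]
tcp_rot: [-3.142, 0.0, 0.511]
contact_force: [-0.5, 0.5, 0.5]
grip_width: 0.2
finger_force: 0.0
time: 6.2
tool_pos: [550.9, 52.6, 54.9]
tcp_rot: [3.141, -0.0, 0.511]
contact_force: [0.1, -0.2, 1.6]
grip_width: 0.2
finger_force: 1.0
time: 6.5
tool_pos: [550.9, 52.6, 52.9]
tcp_rot: [3.141, -0.0, 0.511]
contact_force: [0.0, 0.3, 4.2]
grip_width: 0.2
finger_force: 2.0
```

```bash
python3 -m jog '[[0,0,-3.5,0,0,0],[5.5,0,0,0,0,0],[0,0,0,0,0,0],[0,0,3.5,0,0,0],[0,0,0,0,0,0]]' 0; python3 -m jog '[[0,0,2,0,0,0],[0,0,2,0,0,0],[0,0,0,0,0,0],[0,0,0,0,0,0]]' 0
```

```text
time: 7.0
tool_pos: [555.8, 55.5, 52.6]
tcp_rot: [3.141, -0.001, 0.511]
contact_force: [0.9, 1.0, 4.3]
grip_width: 0.0
finger_force: 2.2
time: 7.4
tool_pos: [555.8, 55.5, 49.4]
tcp_rot: [3.141, -0.001, 0.511]
contact_force: [-0.7, 0.7, 9.0]
grip_width: 0.5
finger_force: 3.9
```

```bash
python3 -m jog '[[0,0,1.8,0,0,0],[0,0,0,0,0,0],[2,0,0,0,0,0],[2,0,0,0,0,0],[2,0,0,0,0,0],[0,0,0,0,0,0]]' 0; python3 -m jog '[[3,0,0,0,0,0],[3,0,0,0,0,0],[3,0,0,0,0,0],[3,0,0,0,0,0],[0,0,0,0,0,0]]' 0
```

```text
time: 8.0
tool_pos: [559.4, 57.6, 47.3]
tcp_rot: [-3.141, 0.003, 0.511]
contact_force: [-5.1, -1.8, 11.2]
grip_width: 0.5
finger_force: 5.1
time: 8.5
tool_pos: [570.1, 63.6, 47.3]
tcp_rot: [-3.141, 0.003, 0.511]
contact_force: [-6.1, -2.5, 9.4]
grip_width: 0.1
finger_force: 5.1
```

```bash
python3 -m jog '[[3,0,0.3,0,0,0],[3,0,0,0,0,0],[3,0,0,0,0,0],[3,0,0,0,0,0],[0,0,0,0,0,0]]' 0; python3 -m jog '[[3,0,0,0,0,0],[3,0,0,0,0,0],[3,0,0,0,0,0],[3,0,0,0,0,0],[0,0,0,0,0,0]]' 0
python3 - <<'E'
from h import *
im=bot.capture("side")[180:300,210:370,::-1]
cv2.imwrite("pics/n3.png",cv2.resize(im,None,fx=5,fy=5,interpolation=cv2.INTER_CUBIC))
E
```

```text
time: 9.0
tool_pos: [580.6, 69.4, 47.1]
tcp_rot: [-3.141, 0.003, 0.511]
contact_force: [-5.4, -1.6, 10.1]
grip_width: 0.7
finger_force: 5.2
time: 9.5
tool_pos: [591.0, 75.3, 47.1]
tcp_rot: [-3.141, 0.003, 0.511]
contact_force: [-5.1, -2.9, 10.9]
grip_width: 0.3
finger_force: 5.2
```

View pics/n3.png

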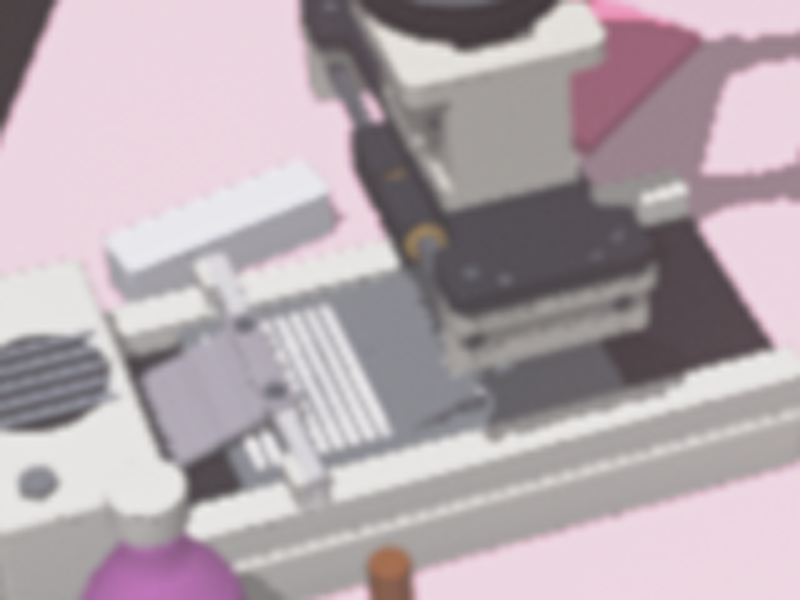

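The cassette's nose is already well past the bar, visible at crop (240,470), and heading under the leaf. I'll continue.

```bash
python3 -m jog '[[3,0,0,0,0,0],[3,0,0,0,0,0],[3,0,0,0,0,0],[3,0,0,0,0,0],[0,0,0,0,0,0]]' 0; python3 -m jog '[[3,0,0,0,0,0],[3,0,0,0,0,0],[3,0,0,0,0,0],[2,0,0,0,0,0],[0,0,0,0,0,0]]' 0;  python3 -m jog '[[2,0,0,0,0,0],[2,0,0,0,0,0],[1,0,0,0,0,0],[0,0,0,0,0,0]]' 0
```

```text
time: 10.05
tool_pos: [601.6, 81.1, 47.2]
tcp_rot: [-3.142, 0.003, 0.511]
contact_force: [-5.3, -2.2, 10.0]
grip_width: 0.5
finger_force: 5.2
time: 10.55
tool_pos: [609.9, 86.1, 46.5]
tcp_rot: [-3.141, 0.006, 0.511]
contact_force: [-7.9, -3.9, 8.6]
grip_width: 0.4
finger_force: 5.9
time: 10.95
tool_pos: [614.4, 88.5, 46.5]
tcp_rot: [-3.141, 0.005, 0.511]
contact_force: [-7.8, -4.6, 8.3]
grip_width: 0.4
finger_force: 5.9
```

```bash
python3 -m jog '[[1.5,0,0,0,0,0],[1.5,0,0,0,0,0],[0,0,0,0,0,0]]' 0; python3 -m jog '[[1.5,0,0,0,0,0],[1.5,0,0,0,0,0],[0,0,0,0,0,0]]' 0
```

```text
time: 11.25
tool_pos: [616.7, 89.9, 46.5]
tcp_rot: [-3.141, 0.006, 0.511]
contact_force: [-7.2, -3.7, 7.9]
grip_width: 0.5
finger_force: 7.0
time: 11.55
tool_pos: [616.8, 89.9, 46.3]
tcp_rot: [-3.14, 0.012, 0.511]
contact_force: [-16.6, -10.7, 14.5]
grip_width: 0.4
finger_force: 11.3
```

The force jump at 67 mm of travel means it has reached the stop. I'll push once more, ease the forward force, and lift off.

```bash
python3 -m jog '[[1.5,0,0,0,0,0],[0,0,0,0,0,0],[0,0,0,0,0,0]]' 0; python3 -m jog '[[-2.5,0,0,0,0,0],[0,0,-2,0,0,0],[-1,0,-2,0,0,0],[0,0,-2,0,0,0],[0,0,0,0,0,0]]' 0
```

```text
time: 11.85
tool_pos: [616.9, 90.0, 46.3]
tcp_rot: [-3.139, 0.015, 0.511]
contact_force: [-21.2, -12.5, 17.4]
grip_width: 0.5
finger_force: 13.7
time: 12.35
tool_pos: [616.9, 90.0, 50.9]
tcp_rot: [-3.14, 0.008, 0.511]
contact_force: [-5.2, -4.8, -1.8]
grip_width: 0.5
finger_force: 3.8
```

```bash
python3 -m jog '[[-2,0,0,0,0,0],[-2,0,-1,0,0,0],[0,0,-3,0,0,0],[-1,0,-10,0,0,0],[0,0,-30,0,0,0],[0,0,-40,0,0,0],[-40,0,-30,0,0,0],[-50,0,0,0,0,0],[-50,0,0,0,0,0],[0,0,0,0,0,0]]' 0
python3 - <<'E'
from h import *
im=bot.capture("top")[130:315,225:400,::-1]
a=cv2.resize(im,None,fx=2.2,fy=3.2*2.2/3.2)
im=bot.capture("side")[200:330,190:380,::-1]
b=cv2.resize(im,None,fx=2.1,fy=2.1,interpolation=cv2.INTER_CUBIC)
h=max(len(a),len(b));p=lambda x:cv2.copyMakeBorder(x,0,h-len(x),0,0,0)
cv2.imwrite("pics/n4.png",np.hstack([p(a),p(b)]))
for t in("push","cassette"):
    for d in bot.outline_of(t,"side"):print(t,d["p"],d["pixel"],d["mask"].sum())
# predicted home edges in side view
th=.512;ex=np.array([np.cos(th),np.sin(th)]);ey=np.array([-ex[1],ex[0]])
c=np.array([583,73])+67*ex
for x in(-75,-20):
    for y in(-48,47):print(x,y,np.round(proj("side",[*(c+x*ex+y*ey),51])),np.round(proj("top",[*(c+x*ex+y*ey),51])))
E
```

```text
time: 13.35
tool_pos: [487.3, 19.4, 166.7]
tcp_rot: [-3.139, 0.005, 0.509]
contact_force: [-0.4, -0.4, 0.1]
grip_width: 0.5
finger_force: 0.0
push 0.98 [311.4, 189.2] 1825
push 0.87 [396.8, 387.3] 4909
push 0.66 [285.4, 255.5] 2041
cassette 0.8 [313.8, 189.5] 1880
cassette 0.75 [396.5, 387.8] 4952
cassette 0.71 [284.7, 251.3] 1983
-75 -48 [[305. 228.]] [[350. 239.]]
-75 47 [[322. 259.]] [[308. 263.]]
-20 -48 [[279. 235.]] [[336. 215.]]
-20 47 [[294. 266.]] [[295. 239.]]
```

View pics/n4.png

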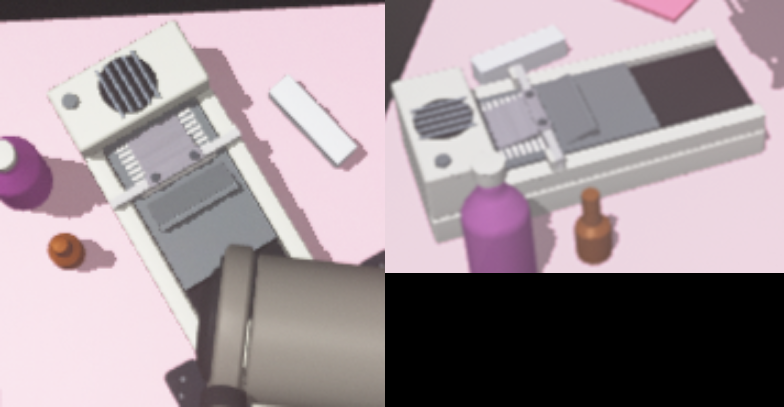

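The cassette lies level with its front at the housing and its wedge just short of the bar. Its rear corners, at about (307,231) and (320,260) in the side picture, are within about 3 px of the predicted home position. Both bottles and the buffer are where they were.

```bash
python3 -c "from plant import bot;print(bot.close_job())"
```

```text
the job is handed in; nothing more can be done
None
```

The cassette was pressed down and pushed 67 mm under the bar and the leaf spring until it hit the end stop; the hand is clear and the job is handed in, but my first touch landed on the wedge's top edge (about 8 N), so I lifted off and set down again behind it.

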